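Turn the mandarin dish towards the mug

TASK

On the blue place mat stands a dish with a carrying handle, and a loose mandarin lies in the middle of it. Take it by the wooden grip, lift it about ten centimetres straight up above the mat, and then, up there, turn it a quarter turn so that its red thumb tab points at the cream mug on the mat, whichever side that stands on; keep the dish level and the mandarin in the middle all the way. Finish while holding it still in the air like that: do not put it down or let go, do not touch the mandarin, and leave everything else where it is.

Things in the scene. Friction and masses are not known exactly. Their poses are not given: they have to be found in the camera images.
- mat: blue place mat fixed to the counter, 240 x 500 x 3 mm; origin at the middle of its underside on the counter, y along its long side. Dish at its middle, mug and tumbler near its two ends. Up to about 0.3 rad askew
- dish: round cream dish, 156 mm across, 29 mm high, 0.21 to 0.38 kg, loose on the mat; inside a shallow 9 degree cone, steeper rim from 66 mm radius. Origin: centre of its underside; z up; x to the red thumb tab, at the start within 0.6 rad of straight away from the robot. A steel bail in its y-z plane rises from the rim at y = -77 and +77 mm and carries the grip over the middle
- dish_grip (a point): centre of the wooden grip of the bail, 104 mm above the dish's underside, on the dish's axis: a bar 66 mm long along the dish's y, 16 mm thick along its x, 18 mm tall. Pinch it across its thickness, from above. Its underside is 45 mm above the top of the mandarin
- dish_tab (a point): outer end of the red thumb tab, which is 24 mm wide and 6 mm thick; 96 mm from the dish's axis along its x and 25 mm above its underside
- dish_center (a point): where the mandarin's centre is when it lies in the middle of the dish: on the dish's axis, 29 mm above its underside
- mandarin: the loose orange ball in the dish (origin at its centre, turns as it rolls), 42 mm diameter, 45 g; it rolls off the middle if the dish is tilted by some 9 degrees or more, or jerked
- mandarin_center (a point): centre of the mandarin
- mug: cream mug with a loop handle on its y side, standing on one end of the mat, 185 to 210 mm from the mat's middle: which end varies. 76 mm diameter, 85 mm tall, handle 38 mm out; origin at the centre of its underside
- tumbler: blue plastic tumbler without handle, at the other end of the mat; 72 mm diameter at the rim, 95 mm tall; origin at the centre of its underside
- sauce: amber sauce bottle with a red cap, 48 mm diameter, 130 mm tall, at the left; leave alone
- washed_cup: cream cup upside down, 76 mm diameter, 78 mm tall, at the right; leave alone
- salt: white salt jar, 44 mm diameter, 75 mm tall, at the left; leave alone
- sponge: yellow and green scouring sponge, 70 x 110 x 32 mm, at the right; leave alone
Mind the look-alikes: they are no part of the job. Leave any orange look-alike of the mug alone. What is shaped like the dish but pink is not meant.

How it is judged:
By the outcome, as a careful person would: the job done as asked, in the order asked, and still so for the second after the job is handed in, while the arm keeps its last pose, push and grip.
It also fails if it takes over 38 s, if anything falls off the work surface, if the arm or the gripper's body presses on something with over 40 N, if the wrist force passes 120 N, or if a joint passes its speed limit or range.

ROBOT

A 6-joint arm with a two-finger parallel gripper is mounted at the origin on the work surface. World frame = base frame: x ahead of the robot, y to its left, z up, the work surface at z = 0. Lengths are in mm, angles in rad, forces in N, time in s.
With the tool pointing down it reaches from about 350 to 975 mm from the base axis. Payload 7.1 kg.
Tool frame: the origin (TCP) lies midway between the tips of the shut fingers; the grasp point (between the pads) lies ctrl.grip_point_offset behind it (ctrl.grip_point_offset is the distance from the TCP to the grasp point, in mm); z points along the fingers, y is the line along which they close (so a half turn about z gives the same grasp; the last joint's range is limited). The gripper opens to 88 mm and grips with 3 to 60 N. Pads are 20 mm wide; open, the fingers measure 115 mm over their backs; the gripper's body (75 mm by 178 mm) begins 61 mm behind the grasp point.
Start: joints at [1.236, 0.423, 1.63, -0, 1.089, -0.019], TCP at [194.079, 594.086, 222.675] pointing down, gripper open.
Joint ranges: [-3, 3], [-0.9, 2.11], [0.09, 2.58], [-1.31, 4.45], [0.11, 2.69], [-2.54, 2.54]. Speed limits (rad/s): [2.39, 2.39, 3.01, 3.14, 3.14, 3.14].

INTERFACE

Orientations are given as a rotation vector (axis times angle).
In Python, from workcell import ctrl gives the robot as it stands.
- The arm moves only by the tool apply_moves, never from a script. Its argument "targets" is a list of rows, each an object of numbers: "tx", "ty", "tz": the shift along the world's x, y, z in m; "spin": the turn about the world's z in degrees. In form: [{"tx": .., "ty": .., "tz": .., "spin": ..}, ...]. A call has exactly 8 rows; each row is the pose to reach, as a shift and turn from the pose commanded when the call began; what a row does not reach only later rows make up. A row lasts 1/10 s, in which the tool goes at most 50 mm and 8.59 degrees, less where a joint would pass 70% of its speed; a pose out of reach is approached as far as the arm can. A call with a gripper value outside its range is refused whole. "gripper" is the closure, from -1 (fully open) to 1 (shut), set as the call begins (left out, the last holds). The fingers move at their own pace and stop on an object; the grip force is fixed at half the most. Time passes only in rows, so rows that repeat a pose let the fingers close, or fill a call up. It gives the time, the measured TCP pose, the force, the opening and the grip force at its end, in the units of the state.
- ctrl.get_obs(): the state, without advancing time (a new reading comes with each control period).
- ctrl.get_image(name): name is "scene" or "top" or "wrist"; returns the picture (384x512x3 uint8, red, green, blue); there is no depth.
- ctrl.get_calibration(name): a dict with "fov_y" (degrees; the focal length in pixels is half the picture's height over the tangent of half this angle, whatever the lens; pixels are square), "cx", "cy" (the principal point, pixels), "rvec" (rotation vector, rad) and "tvec" (3), from world to camera coordinates, as OpenCV has them. Camera axes: x right, y down, z forward; pixel columns grow to the right and rows downward; lengths in mm; the calibration is good to about 2 mm. A picture is of the moment at which its call begins: read the wrist's pose just before it. get_calibration takes no time and is no camera call; for the wrist camera it gives the pose at the moment of the call.
- ctrl.close_job(): hands the job in; it is judged then, once.
Trained networks look in the newest picture that a camera, given by its name, has taken for a name from the list of things; names that differ only in an ending like _2 or _b are one class to them, and where a whole thing is asked for, a point or a joint stands for the part that bears it (a point fixed in the world has none). Each returns a list of dicts, best first, with "score" (0 to 1); they miss things now and then, are a little off and sometimes report something else, mostly with a low value. They report only what shows in the picture. A call takes as long as a camera call. They do not tell look-alikes from the thing itself.
- ctrl.outline_of(name, camera): "pixels" (384x512 bool, what is visible of it) and "box" ([left, top, right, bottom] in pixels, round what is visible of it).
- ctrl.pinpoint(name, camera): "uv" ([column, row] in pixels: a listed point, or the origin of a listed thing).
The state is a dict: "t": time; "qpos": joint angles; "qvel": joint speeds; "joint_torque": joint torques, N m; "ee_pos": TCP position; "orientation": TCP orientation; "ft_force": force on the tool from outside, world axes, zero at the start; "moment": the same for the moment, N m; "width": finger opening in mm; "grasp_force": force on a finger pad.
Only numpy, scipy, OpenCV 4.12 (cv2) and the standard library are available. Lean on these libraries where they do the work, as an engineer would, in place of code of your own. Each camera call takes 0.05 s, during which the arm holds its last target. There are 200 camera calls.

## Working session

There is one attempt and no reset: what is moved stays moved. The work goes in short steps, Python scripts to look and compute and a tool call to move; the robot and the scene stay as the last step left them, time stands still between calls to the robot, and variables do not carry over. Pictures are saved under pics/ and viewed, at most 10 in all, crops included, and the job is handed in when it is done.

Besides the shell and the picture viewer there is one more tool, called after ">>>" in YAML: its name, and indented under it one key for each argument. apply_moves: Moves the arm, as the interface text tells. Its arguments: {"type":"object","properties":{"targets":{"type":"array"},"gripper":{"type":"number"}},"required":["targets"]}

```bash
mkdir -p pics; cat > h.py <<'E'
import numpy as np, cv2
from workcell import ctrl
def K(n):
    c=ctrl.get_calibration(n); f=192/np.tan(np.radians(c["fov_y"])/2)
    return np.array([[f,0,c["cx"]],[0,f,c["cy"]],[0,0,1]]),cv2.Rodrigues(np.array(c["rvec"],float))[0],np.array(c["tvec"],float).ravel()
def ray(n,uv,z):
    k,R,t=K(n); d=R.T@np.linalg.solve(k,[uv[0],uv[1],1]); o=-R.T@t
    return o+d*(z-o[2])/d[2]
def proj(n,p):
    k,R,t=K(n); q=k@(R@np.array(p,float)+t); return q[:2]/q[2]
def tri(obs):
    A=[];b=[]
    for n,uv in obs:
        k,R,t=K(n); d=R.T@np.linalg.solve(k,[uv[0],uv[1],1]); d/=np.linalg.norm(d); o=-R.T@t
        P=np.eye(3)-np.outer(d,d); A.append(P); b.append(P@o)
    return np.linalg.solve(sum(A),sum(b))
def save(n,f):
    im=ctrl.get_image(n); cv2.imwrite(f,cv2.cvtColor(im,cv2.COLOR_RGB2BGR)); return im
E
python3 - <<'E'
from h import *
np.set_printoptions(precision=1,suppress=True)
a=save("scene","pics/s.png");b=save("top","pics/t.png")
im=np.vstack([a,b]);im=cv2.resize(np.hstack([a,b]),(800,300)); 
zs=dict(dish=0+3,dish_grip=107,dish_tab=28,mandarin_center=32,mug=3,tumbler=3,mat=0)
for n,z in zs.items():
    for c in("top","scene"):
        for r in ctrl.pinpoint(n,c): print(n,c,np.array(r["uv"]),round(r["score"],2),ray(c,r["uv"],z))
o=ctrl.get_obs();print(o["t"],o["ee_pos"],o["orientation"],o["width"],ctrl.grip_point_offset)
E
```

```text
dish top [146.9 225.6] 0.85 [337.9 305.9   3. ]
dish top [243.6 194. ] 0.78 [470. -80.   3.]
dish scene [371.2 205.7] 0.76 [325.4 312.8   3. ]
dish scene [247.4 203.2] 0.64 [447.5 -82.2   3. ]
dish_grip top [242.5 192.5] 0.95 [461.8 -75.2 107. ]
dish_grip top [143.2 224.2] 0.95 [336.7 298.2 107. ]
dish_grip top [122.9 161.4] 0.6 [577.  385.3 107. ]
dish_grip scene [379.9 187.1] 0.95 [325.  317.4 107. ]
dish_grip scene [246.2 189.8] 0.76 [469.1 -77.7 107. ]
dish_grip scene [149.  179.3] 0.69 [ 528.3 -385.7  107. ]
dish_tab top [124.6 242.5] 0.74 [269.  385.6  28. ]
dish_tab top [253.3 172.8] 0.69 [ 553.  -117.9   28. ]
dish_tab scene [394.5 194.2] 0.92 [273.1 376.5  28. ]
dish_tab scene [248.3 198.5] 0.75 [445.1 -79.6  28. ]
dish_tab scene [225.6 223.8] 0.6 [ 561.6 -115.8   28. ]
mandarin_center top [239.9 194.1] 0.44 [465.6 -65.2  32. ]
mandarin_center scene [244.7 203.9] 0.5 [472.1 -82.8  32. ]
mug top [326.7 250.9] 0.92 [ 245.1 -413.8    3. ]
mug top [374.2 189.3] 0.82 [ 495.5 -609.8    3. ]
mug top [290.5 204.2] 0.63 [ 430.7 -269.8    3. ]
mug scene [194.1 188.6] 0.96 [ 447.9 -276.2    3. ]
mug scene [101.  177.5] 0.74 [ 507.2 -605.9    3. ]
mug scene [181.4 137.9] 0.56 [ 241.8 -417.3    3. ]
tumbler top [199.8 200.3] 0.83 [442.3  96.5   3. ]
tumbler scene [302.7 220.9] 0.78 [456.7 111.3   3. ]
tumbler scene [126.9 220.1] 0.56 [ 636.5 -433.     3. ]
mat top [244.3 195.8] 0.58 [463.1 -83.    0. ]
0.8 [194.1 594.1 222.7] [-0.5 -3.1 -0. ] 87.90514206447314 18.700000000000003
```

View pics/t.png

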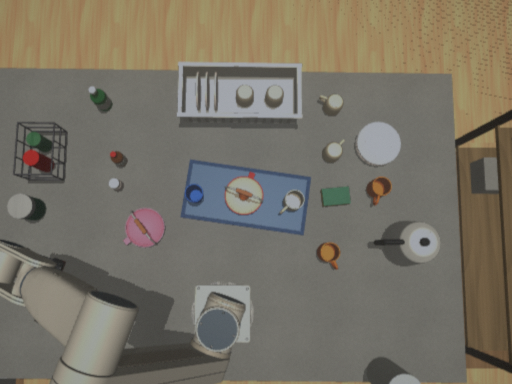

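View pics/s.png

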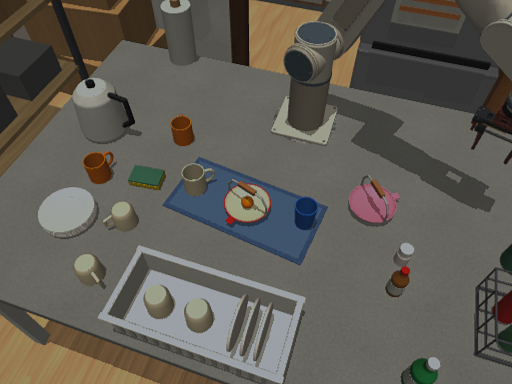

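The top view shows the cream dish on the mat at (243,195), the pink look-alike at (145,228), the tumbler at (195,194) and the cream mug at (293,202).

Candidates:
- **Dish:** cream at top (243,195), or the pink look-alike at (145,228). I choose the cream one, which is on the blue mat and holds the mandarin.
- **Mug:** cream on the mat at (293,202), orange at (328,252) and (380,188), other cream cups off the mat at (334,151) and (334,102). I choose the one on the mat.

Next I check the choice in a close crop and refine the measurements.

```bash
python3 - <<'E'
from h import *
from scipy.spatial.transform import Rotation as Ro
np.set_printoptions(precision=2,suppress=True)
a=cv2.imread("pics/s.png")[150:250,165:335];b=cv2.imread("pics/t.png")[150:245,175:320]
cv2.imwrite("pics/c.png",np.vstack([cv2.resize(a,(480,282),interpolation=2),cv2.resize(b,(480,314),interpolation=2)]))
o=ctrl.get_obs();print(Ro.from_rotvec(o["orientation"]).as_matrix())
print("grip",tri([("top",(242.5,192.5)),("scene",(246.2,189.8))]),"tab",tri([("top",(253.3,172.8)),("scene",(225.6,223.8))]),
"mug",tri([("top",(290.5,204.2)),("scene",(194.1,188.6))]))
E
```

```text
[[-0.95  0.31 -0.  ]
 [ 0.31  0.95  0.  ]
 [ 0.    0.   -1.  ]]
grip [463.47 -77.36  99.9 ] tab [ 555.11 -118.5    16.96] mug [ 434.86 -277.36  -14.43]
```

View pics/c.png

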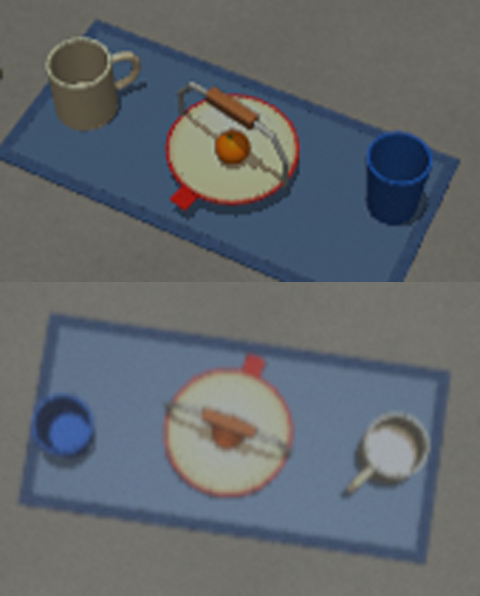

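The crop confirms it: the cream dish with a red rim, mandarin and wooden grip stands between the tumbler and the mug. The tab points away from the robot, and the mug is on the -y side. I now move above the grip.

>>> apply_moves:
  targets:
    - {"tx":0.012,"ty":-0.03,"tz":0.005,"spin":-5}
    - {"tx":0.028,"ty":-0.07,"tz":0.01,"spin":-11}
    - {"tx":0.044,"ty":-0.11,"tz":0.02,"spin":-17}
    - {"tx":0.06,"ty":-0.15,"tz":0.02,"spin":-23}
    - {"tx":0.076,"ty":-0.19,"tz":0.02,"spin":-29}
    - {"tx":0.092,"ty":-0.23,"tz":0.02,"spin":-35}
    - {"tx":0.108,"ty":-0.27,"tz":0.02,"spin":-41}
    - {"tx":0.124,"ty":-0.31,"tz":0.02,"spin":-47}
  gripper: -1

```text
t: 1.6
ee_pos: [318.4, 282.6, 242.9]
orientation: [1.695, 2.645, 0.001]
ft_force: [0.8, 0.5, 0.6]
width: 87.7
grasp_force: 0.0
```

>>> apply_moves:
  targets:
    - {"tx":0.016,"ty":-0.04,"tz":0,"spin":-6}
    - {"tx":0.032,"ty":-0.08,"tz":0,"spin":-12}
    - {"tx":0.048,"ty":-0.12,"tz":0,"spin":-18}
    - {"tx":0.064,"ty":-0.16,"tz":0,"spin":-24}
    - {"tx":0.08,"ty":-0.2,"tz":0,"spin":-30}
    - {"tx":0.096,"ty":-0.24,"tz":0,"spin":-36}
    - {"tx":0.112,"ty":-0.28,"tz":0,"spin":-42}
    - {"tx":0.128,"ty":-0.32,"tz":0,"spin":-48.5}

```text
t: 2.4
ee_pos: [446.6, -37.8, 243.0]
orientation: [2.632, 1.714, 0.001]
ft_force: [0.8, 0.4, 0.6]
width: 87.8
grasp_force: 0.0
```

>>> apply_moves:
  targets:
    - {"tx":0.01,"ty":-0.025,"tz":0,"spin":0}
    - {"tx":0.017,"ty":-0.041,"tz":0,"spin":0}
    - {"tx":0.017,"ty":-0.041,"tz":0,"spin":0}
    - {"tx":0.017,"ty":-0.041,"tz":0,"spin":0}
    - {"tx":0.017,"ty":-0.041,"tz":0,"spin":0}
    - {"tx":0.017,"ty":-0.041,"tz":0,"spin":0}
    - {"tx":0.017,"ty":-0.041,"tz":0,"spin":0}
    - {"tx":0.017,"ty":-0.041,"tz":0,"spin":0}

```text
t: 3.2
ee_pos: [463.0, -76.4, 242.8]
orientation: [2.628, 1.721, 0.0]
ft_force: [0.1, 0.3, -0.5]
width: 88.1
grasp_force: 0.0
```

```bash
python3 - <<'E'
from h import *
np.set_printoptions(precision=1,suppress=True)
im=save("wrist","pics/w.png")
for n,z in dict(dish_grip=107,dish_tab=28,dish=3,mandarin_center=32,mug=3).items():
    for r in ctrl.pinpoint(n,"wrist"): print(n,np.array(r["uv"]),round(r["score"],2),ray("wrist",r["uv"],z))
k,R,t=K("wrist");print(-R.T@t,R[2])
hsv=cv2.cvtColor(im,cv2.COLOR_RGB2HSV)
for r in ctrl.outline_of("mug","top"):
    print("mug top box",r["box"],round(r["score"],2))
E
```

```text
dish_grip [258.  187.3] 0.69 [462.2 -81.7 107. ]
dish_tab [331.5 162.7] 0.8 [ 560.4 -111.    28. ]
dish [257.1 163.9] 0.93 [463.6 -76.    3. ]
mandarin_center [259.2 167. ] 0.56 [466.8 -75.9  32. ]
mug [223.  365.8] 0.81 [ 250.4 -403.     3. ]
mug [292.9 275.7] 0.65 [ 442.3 -274.     3. ]
[496.   -3.2 404.5] [-0.1 -0.3 -1. ]
mug top box [364.3, 177.4, 393.0, 205.5] 0.88
mug top box [314.6, 240.3, 341.7, 269.2] 0.76
mug top box [281.0, 190.9, 305.3, 213.3] 0.55
```

View pics/w.png

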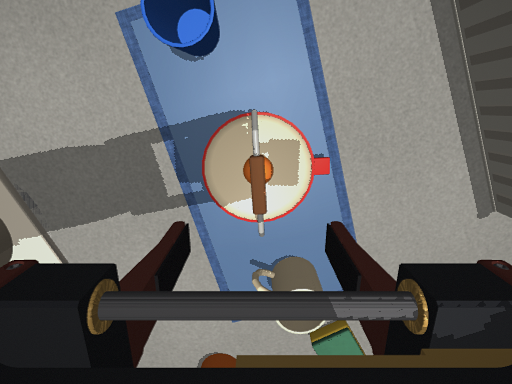

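The wrist view shows the dish centred near (258,167), the grip bar from (257,156) to (260,213), and the tab at (321,165). I'll refine the yaw by colour.

```bash
python3 - <<'E'
from h import *
np.set_printoptions(precision=1,suppress=True)
im=cv2.cvtColor(cv2.imread("pics/w.png"),cv2.COLOR_BGR2HSV).astype(int)
H,S,V=im[...,0],im[...,1],im[...,2]
red=((H<5)|(H>174))&(S>150)&(V>90)
yy,xx=np.nonzero(red); m=(yy>100)&(yy<235)&(xx>190)&(xx<340);yy,xx=yy[m],xx[m]
t=xx>317; print("tab px",xx[t].mean(),yy[t].mean(),xx[t].max(),t.sum())
tab=ray("wrist",(xx[t].mean(),yy[t].mean()),28)
r=~t&(xx<316); 
P=np.array([ray("wrist",(x,y),32)[:2] for x,y in zip(xx[r],yy[r])])
A=np.c_[2*P,np.ones(len(P))];s=np.linalg.lstsq(A,(P**2).sum(1),rcond=None)[0]
print("rim c",s[:2],"R",np.sqrt(s[2]+s[:2]@s[:2]),"tab",tab,"ang",np.degrees(np.arctan2(*(tab[:2]-s[:2])[::-1])))
br=(H>5)&(H<14)&(S>110)&(V<150)
br[:150]=0;br[220:]=0;br[:,:240]=0;br[:,275:]=0
yy,xx=np.nonzero(br);print(len(yy),xx.min(),xx.max(),yy.min(),yy.max())
for z in(114,):
    P=np.array([ray("wrist",(x,y),z)[:2] for x,y in zip(xx,yy)]);c=P.mean(0);d=np.linalg.svd(P-c)[2][0]
    q=(P-c)@d; print("bar",c,(np.array([q.min(),q.max()])),np.degrees(np.arctan2(d[1],d[0]))%180-90)
low=yy>190
vx,vy,x0,y0=cv2.fitLine(np.c_[xx[low],yy[low]].astype(np.float32),cv2.DIST_HUBER,0,.01,.01).ravel()
a=ray("wrist",(x0,y0),110);b=ray("wrist",(x0+20*vx,y0+20*vy),110);d=(b-a);print("lowbar",a,np.degrees(np.arctan2(d[1],d[0]))%180-90)
E
```

```text
tab px 323.4824120603015 165.29145728643215 329 199
rim c [463.5 -79. ] R 75.70683552335935 tab [ 549.  -110.2   28. ] ang -20.06392220907955
947 243 272 155 213
bar [464.6 -74.2] [-29.7  36.7] -19.249917955126875
lowbar [456.4 -97.2 110. ] -17.002585085049404
```

>>> apply_moves:
  targets:
    - {"tx":0,"ty":-0.002,"tz":-0.015,"spin":2}
    - {"tx":0,"ty":-0.002,"tz":-0.04,"spin":4}
    - {"tx":0,"ty":-0.002,"tz":-0.07,"spin":4}
    - {"tx":0,"ty":-0.002,"tz":-0.1,"spin":4}
    - {"tx":0,"ty":-0.002,"tz":-0.125,"spin":4}
    - {"tx":0,"ty":-0.002,"tz":-0.142,"spin":4}
    - {"tx":0,"ty":-0.002,"tz":-0.151,"spin":4}
    - {"tx":0,"ty":-0.002,"tz":-0.155,"spin":4}

```text
t: 4.35
ee_pos: [462.8, -78.9, 87.0]
orientation: [-2.566, -1.81, 0.001]
ft_force: [-0.6, 0.8, 0.4]
width: 88.2
grasp_force: 0.0
```

>>> apply_moves:
  targets:
    - {"tx":0,"ty":0,"tz":0,"spin":0}
    - {"tx":0,"ty":0,"tz":0,"spin":0}
    - {"tx":0,"ty":0,"tz":0,"spin":0}
    - {"tx":0,"ty":0,"tz":0,"spin":0}
    - {"tx":0,"ty":0,"tz":0,"spin":0}
    - {"tx":0,"ty":0,"tz":0,"spin":0}
    - {"tx":0,"ty":0,"tz":0,"spin":0}
    - {"tx":0,"ty":0,"tz":0,"spin":0}
  gripper: -0.2

```text
t: 5.15
ee_pos: [463.1, -78.9, 87.7]
orientation: [2.567, 1.811, 0.0]
ft_force: [0.5, 0.6, -1.0]
width: 52.2
grasp_force: 0.0
```

```bash
python3 - <<'E'
from h import *
save("wrist","pics/w2.png")
E
```

```text
(no output)
```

View pics/w2.png

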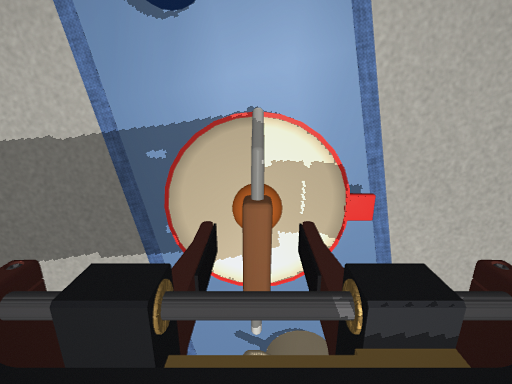

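The bar, at about (257,245), is centred between the fingers at (213,240) and (302,240) and parallel to them. I close.

>>> apply_moves:
  targets:
    - {"tx":0,"ty":0,"tz":0,"spin":0}
    - {"tx":0,"ty":0,"tz":0,"spin":0}
    - {"tx":0,"ty":0,"tz":0,"spin":0}
    - {"tx":0,"ty":0,"tz":0,"spin":0}
    - {"tx":0,"ty":0,"tz":0,"spin":0}
    - {"tx":0,"ty":0,"tz":0,"spin":0}
    - {"tx":0,"ty":0,"tz":0,"spin":0}
    - {"tx":0,"ty":0,"tz":0,"spin":0}
  gripper: 1

```text
t: 6.0
ee_pos: [462.9, -78.9, 87.6]
orientation: [-2.567, -1.811, 0.0]
ft_force: [-0.6, -0.3, -0.9]
width: 16.1
grasp_force: 30.0
```

Gripped at 16 mm. I lift 100 mm smoothly over 16 rows.

>>> apply_moves:
  targets:
    - {"tx":0,"ty":0,"tz":0.001,"spin":0}
    - {"tx":0,"ty":0,"tz":0.003,"spin":0}
    - {"tx":0,"ty":0,"tz":0.006,"spin":0}
    - {"tx":0,"ty":0,"tz":0.011,"spin":0}
    - {"tx":0,"ty":0,"tz":0.017,"spin":0}
    - {"tx":0,"ty":0,"tz":0.024,"spin":0}
    - {"tx":0,"ty":0,"tz":0.032,"spin":0}
    - {"tx":0,"ty":0,"tz":0.04,"spin":0}

```text
t: 6.8
ee_pos: [463.2, -78.9, 128.5]
orientation: [2.567, 1.811, 0.0]
ft_force: [-0.8, -0.9, -3.7]
width: 15.5
grasp_force: 30.0
```

>>> apply_moves:
  targets:
    - {"tx":0,"ty":0,"tz":0.009,"spin":0}
    - {"tx":0,"ty":0,"tz":0.018,"spin":0}
    - {"tx":0,"ty":0,"tz":0.027,"spin":0}
    - {"tx":0,"ty":0,"tz":0.036,"spin":0}
    - {"tx":0,"ty":0,"tz":0.045,"spin":0}
    - {"tx":0,"ty":0,"tz":0.053,"spin":0}
    - {"tx":0,"ty":0,"tz":0.058,"spin":0}
    - {"tx":0,"ty":0,"tz":0.061,"spin":0}

```text
t: 7.6
ee_pos: [463.2, -78.9, 189.2]
orientation: [2.567, 1.811, 0.001]
ft_force: [-0.0, 0.3, -3.1]
width: 15.8
grasp_force: 30.0
```

```bash
python3 - <<'E'
from h import *
np.set_printoptions(precision=1,suppress=True)
a=save("wrist","pics/w3.png"); b=save("scene","pics/s3.png")
cv2.imwrite("pics/c3.png",np.hstack([cv2.resize(cv2.cvtColor(a,4),(400,300)),cv2.resize(cv2.cvtColor(b,4)[110:260,150:350],(400,300))]))
o=ctrl.get_obs();print(o["t"],o["ee_pos"],o["ft_force"],o["moment"],o["width"])
for c in("top","scene","wrist"):
  for n,z in dict(dish_tab=128,mug=3,mandarin_center=132).items():
    for r in ctrl.pinpoint(n,c): print(c,n,np.array(r["uv"]),round(r["score"],2),ray(c,r["uv"],z))
E
```

```text
7.7 [463.2 -79.  189. ] [ 0.1 -0.1 -4. ] [-0.   0.1 -0. ] 16.00455053626121
top dish_tab [124.6 242.5] 0.74 [266.8 359.8 128. ]
top dish_tab [253.3 172.8] 0.69 [ 534.7 -115.3  128. ]
top mug [326.7 250.9] 0.92 [ 245.1 -413.8    3. ]
top mug [374.2 189.3] 0.82 [ 495.5 -609.8    3. ]
top mug [290.5 204.2] 0.63 [ 430.7 -269.8    3. ]
top mandarin_center [239.9 194.1] 0.44 [452.2 -65.5 132. ]
scene dish_tab [399.7 194. ] 0.88 [350.  376.2 128. ]
scene dish_tab [226.  202.9] 0.85 [ 549.7 -113.6  128. ]
scene dish_tab [195.9 189.6] 0.17 [ 532.4 -219.1  128. ]
scene mug [180.4 138.7] 0.7 [ 246.8 -419.1    3. ]
scene mug [193.3 186.5] 0.66 [ 440.4 -282.5    3. ]
scene mug [ 98.7 179.2] 0.57 [ 516.4 -609.6    3. ]
scene mandarin_center [243.9 185.2] 0.5 [472.2 -83.7 132. ]
scene mandarin_center [401.9 260.9] 0.49 [580.2 408.8 132. ]
scene mandarin_center [148.4 181. ] 0.42 [ 551.3 -370.8  132. ]
wrist dish_tab [371.7 202.4] 0.66 [ 556.1 -108.7  128. ]
wrist mandarin_center [258.5 207.1] 0.68 [464.6 -79.  132. ]
```

View pics/c3.png

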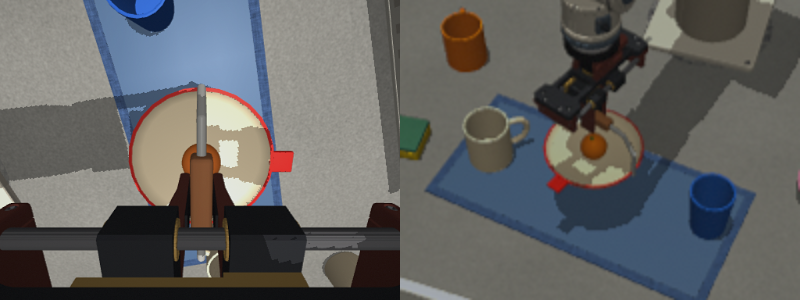

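Lifted 101 mm and level, with the mandarin in the middle. The mug is at about (439,-275), so the tab bearing should go from -19.6° to -97°, a spin of -77.4°, done gently.

>>> apply_moves:
  targets:
    - {"tx":0,"ty":0,"tz":0,"spin":-0.2}
    - {"tx":0,"ty":0,"tz":0,"spin":-0.7}
    - {"tx":0,"ty":0,"tz":0,"spin":-1.5}
    - {"tx":0,"ty":0,"tz":0,"spin":-2.7}
    - {"tx":0,"ty":0,"tz":0,"spin":-4.2}
    - {"tx":0,"ty":0,"tz":0,"spin":-6}
    - {"tx":0,"ty":0,"tz":0,"spin":-8}
    - {"tx":0,"ty":0,"tz":0,"spin":-10.5}

```text
t: 8.95
ee_pos: [463.1, -78.9, 188.7]
orientation: [2.724, 1.565, 0.0]
ft_force: [1.2, 0.1, -4.1]
width: 16.0
grasp_force: 30.0
```

>>> apply_moves:
  targets:
    - {"tx":0,"ty":0,"tz":0,"spin":-3}
    - {"tx":0,"ty":0,"tz":0,"spin":-6}
    - {"tx":0,"ty":0,"tz":0,"spin":-9}
    - {"tx":0,"ty":0,"tz":0,"spin":-12}
    - {"tx":0,"ty":0,"tz":0,"spin":-15}
    - {"tx":0,"ty":0,"tz":0,"spin":-18}
    - {"tx":0,"ty":0,"tz":0,"spin":-21}
    - {"tx":0,"ty":0,"tz":0,"spin":-24}

```text
t: 9.75
ee_pos: [463.1, -78.9, 188.7]
orientation: [-2.99, -0.963, 0.0]
ft_force: [0.1, -0.1, -3.6]
width: 15.8
grasp_force: 30.0
```

>>> apply_moves:
  targets:
    - {"tx":0,"ty":0,"tz":0,"spin":-3}
    - {"tx":0,"ty":0,"tz":0,"spin":-6}
    - {"tx":0,"ty":0,"tz":0,"spin":-9}
    - {"tx":0,"ty":0,"tz":0,"spin":-12}
    - {"tx":0,"ty":0,"tz":0,"spin":-15}
    - {"tx":0,"ty":0,"tz":0,"spin":-18}
    - {"tx":0,"ty":0,"tz":0,"spin":-21}
    - {"tx":0,"ty":0,"tz":0,"spin":-24}

```text
t: 10.55
ee_pos: [463.1, -78.9, 188.7]
orientation: [-3.125, -0.32, -0.0]
ft_force: [0.8, 0.5, -4.2]
width: 16.0
grasp_force: 30.0
```

>>> apply_moves:
  targets:
    - {"tx":0,"ty":0,"tz":0,"spin":-3}
    - {"tx":0,"ty":0,"tz":0,"spin":-6}
    - {"tx":0,"ty":0,"tz":0,"spin":-9}
    - {"tx":0,"ty":0,"tz":0,"spin":-11.8}
    - {"tx":0,"ty":0,"tz":0,"spin":-14.2}
    - {"tx":0,"ty":0,"tz":0,"spin":-16.2}
    - {"tx":0,"ty":0,"tz":0,"spin":-17.7}
    - {"tx":0,"ty":0,"tz":0,"spin":-18.6}

```text
t: 11.35
ee_pos: [463.1, -78.9, 188.7]
orientation: [3.136, -0.186, 0.0]
ft_force: [0.0, 0.5, -3.6]
width: 16.1
grasp_force: 30.0
```

>>> apply_moves:
  targets:
    - {"tx":0,"ty":0,"tz":0,"spin":-0.2}
    - {"tx":0,"ty":0,"tz":0,"spin":-0.3}
    - {"tx":0,"ty":0,"tz":0,"spin":-0.3}
    - {"tx":0,"ty":0,"tz":0,"spin":-0.3}
    - {"tx":0,"ty":0,"tz":0,"spin":-0.3}
    - {"tx":0,"ty":0,"tz":0,"spin":-0.3}
    - {"tx":0,"ty":0,"tz":0,"spin":-0.3}
    - {"tx":0,"ty":0,"tz":0,"spin":-0.3}

```text
t: 12.15
ee_pos: [463.1, -78.9, 188.7]
orientation: [-3.136, 0.192, 0.0]
ft_force: [0.6, -0.4, -3.7]
width: 15.7
grasp_force: 30.0
```

```bash
python3 - <<'E'
from h import *
np.set_printoptions(precision=1,suppress=True)
a=save("wrist","pics/w4.png"); b=save("scene","pics/s4.png"); 
save("top","pics/t4.png")
cv2.imwrite("pics/c4.png",np.vstack([np.hstack([cv2.resize(cv2.cvtColor(a,4),(400,300)),cv2.resize(cv2.cvtColor(b,4)[110:260,150:350],(400,300))]),cv2.resize(cv2.imread("pics/t4.png")[140:251,160:456],(800,300))]))
o=ctrl.get_obs();print(o["t"],o["ee_pos"],o["orientation"],np.degrees(2*np.arctan2(o["orientation"][1],o["orientation"][0]))-90,o["width"],o["qvel"])
for c in("top","scene","wrist"):
  for n,z in dict(dish_tab=128,mug=3,mandarin_center=132,dish=103).items():
    for r in ctrl.pinpoint(n,c): print(c,n,np.array(r["uv"]),round(r["score"],2),ray(c,r["uv"],z))
E
```

```text
12.3 [463.1 -78.9 188.7] [-3.1  0.2  0. ] 263.0059845645062 15.675253594901205 [ 0. -0.  0.  0.  0.  0.]
top dish_tab [122.3 241.5] 0.93 [270.4 368.5 128. ]
top dish_tab [271.  195.2] 0.59 [ 450.  -182.6  128. ]
top mug [291.6 203.1] 0.94 [ 435.2 -274.2    3. ]
top mug [327.6 248.8] 0.8 [ 253.4 -417.5    3. ]
top mug [372.1 189.2] 0.6 [ 495.8 -601.3    3. ]
top dish [143.9 226.7] 0.77 [327.6 296.  103. ]
scene dish_tab [218.4 174.9] 0.92 [ 456.3 -174.7  128. ]
scene dish_tab [395.9 193.8] 0.62 [352.9 365.1 128. ]
scene mug [178.9 138.5] 0.84 [ 247.6 -424.9    3. ]
scene mug [100.8 177. ] 0.7 [ 505.4 -607.8    3. ]
scene mug [190.1 188.3] 0.62 [ 451.1 -289.8    3. ]
scene mandarin_center [246.5 183.6] 0.47 [463.7 -78.2 132. ]
scene mandarin_center [193.4 185.1] 0.25 [ 521.5 -231.7  132. ]
scene dish [249.4 188.7] 0.98 [458.9 -70.5 103. ]
scene dish [374.8 206.4] 0.95 [401.  314.1 103. ]
wrist dish_tab [372.8 206.9] 0.98 [ 450.3 -176.5  128. ]
wrist mug [412.7 171.9] 0.97 [ 440. -277.    3.]
wrist mandarin_center [259.1 204. ] 0.72 [466.3 -80.4 132. ]
wrist dish [254.3 198.2] 0.95 [462.3 -75.5 103. ]
```

View pics/c4.png

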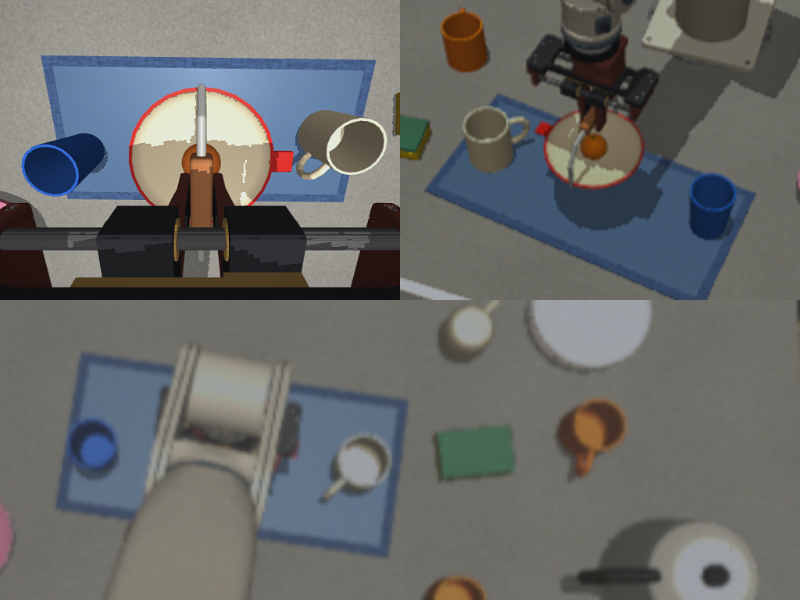

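The wrist view shows the tab (about (283,160) in the left crop) pointing at the mug. The network puts the mug at (440,-277), a bearing of -96.7° against the tool's -97.0°. The dish is level, the mandarin is centred, and the arm is still.

```bash
python3 -c "
from workcell import ctrl
print(ctrl.close_job())"
```

```text
the job is handed in; nothing more can be done
None
```

The job is handed in: the cream dish is held still and level about 10 cm above the mat, with its red tab pointing at the cream mug to within about a degree and the mandarin in the middle.

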